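# Release the ratchet clamp and send the finished plate past the pop-up stop

## Task

The marked C-shaped plate is still clamped in the ratchet fixture. First flick the sprung pawl off the ratchet wheel so it stays off, then slowly ease the crank back anticlockwise (well under half a turn a second) until the jaw is fully open; next press the push-push stop down once so it latches low, slide the plate flat along the fence, without lifting it, over the lowered stop until all of it lies beyond, and press the stop's button once more so it pops up behind the plate. Leave the pawl off and the jaw open, and do not disturb the loose block, mouse, caliper or mug.

Things in the scene. Friction and masses are not known exactly. Their poses are not given: they have to be found in the camera images.
- fixture: Fixed aluminium base plate, 290 x 395 x 30 mm. Origin on the table under it; y runs along its long side, the way the plate must travel (+y), z up. It spans x -125..165, y -185..210 mm. Along its -x side runs a steel fence, inner face at x = -100 mm, with the plate's track beside it and an end lip at y = 200 mm (both 44 mm high). All heights told are above the table.
- drum_axis (a point): Point on the fixed vertical axis of the ratchet drum, at x 85, y -50, height 62 mm of the fixture: the top face of the ratchet wheel (90 mm diameter, 16 saw teeth; hub top 74 mm).
- drum (a joint): Turn of drum and crank, rad. 0 = jaw fully open (hard stop); grows clockwise seen from above = closing, to 1.7; starts at 1.1 to 1.5. Jaw travel is 22 mm per rad. A drag brake holds it where it is left. While the pawl is in the teeth it turns only clockwise. At value q the crank points to (96 degrees - q), anticlockwise from the fixture's +x. Ease it back slower than 4 rad/s.
- crank_post (a point): Centre of the top of the upright black post on the end of the crank: diameter 20 mm, from the arm's top at 71 mm to 102 mm high, 65 mm from the drum axis. Pushing it round with 2 to 3 N turns the drum.
- jaw_nose (a point): Top of the end face of the sliding dark steel jaw, 47 mm high: a bar 32 mm wide centred on y = -90 mm of the fixture, passing under the wheel. Its nose is at fixture x = -10 mm when fully open and lies in the plate's mouth at the start.
- pawl (a joint): Turn of the pawl, rad, growing anticlockwise seen from above: about 0 (-0.1 to 0.2) = in the teeth, 0.75 = fully off (hard stop). Over-centre spring: pushed past 0.42 it snaps on to off and stays there; short of that it snaps back into the teeth. 2 to 3 N at the lug moves it.
- pawl_lug (a point): Centre of the top of the pawl's upright black lug: diameter 18 mm, from the flat pawl's top at 62 mm to 95 mm high. It turns at 55 mm about the pawl's pivot and lies, at pawl 0, in the direction -130 degrees from it (anticlockwise from the fixture's +x), at 0.75 in the direction -87: pushed some 40 mm, mostly to +x and a little to -y.
- pawl_pivot (a point): Fixed vertical pivot of the pawl, at x 130, y -97, height 62 mm of the fixture.
- stop (a joint): Push-push stop, m, growing downwards: 0 = up (its bar stands 12 mm proud of the base and blocks the track), about 0.014 = latched low (bar below the surface), 0.024 = bottomed. Pressing slowly to 0.021 or deeper (4 N at first, 8 to 10 N near the bottom) and letting go changes its state: once latches it low, again lets it spring up. Starts up.
- stop_button (a point): Centre of the top of the stop's round black button, diameter 36 mm on an 18 mm stem, at x 30, y 65 mm of the fixture, 87 mm high when up, 73 mm when latched. One piece with the stop bar, joined under the base.
- stop_bar (a point): Centre of the top of the steel stop bar: 76 x 12 mm, across the track at x -95..-19, y -12..0 mm of the fixture, top 42 mm high when up, 28 mm when latched (base top 30 mm).
- plate: Loose C-shaped aluminium plate, 80 (x) x 120 (y) x 20 mm, about 0.45 kg, flat on the base beside the fence; origin at the centre of its underside, axes nearly the fixture's. A mouth 44 wide, 26 mm deep in its +x side takes the jaw nose. Starts at about x -58, y -90 mm of the fixture; must end beyond the stop bar: origin at y over 62, x below -40 mm.
- block: Bystander: loose steel block 70 x 28 x 28 mm lying on the base; origin at the centre of its underside.
- mouse: Bystander: computer mouse 105 x 62 x 33 mm on the table; origin at the centre of its underside.
- caliper: Bystander: steel dial caliper, 200 mm long and up to 14 mm high, on the table; origin in the middle of its beam.
- mug: Bystander: white mug, 80 mm diameter, 95 mm tall, on the table; origin at the centre of its underside.
Things that resemble listed ones, but are neither listed nor needed, are in the scene too. Of the things like the plate, leave any that is black; of the rest the smaller one is meant.

How it is judged:
On the way, in this order (a step that is already met when the one before it is completed fails the run):
1. the pawl is flicked fully off while the drum is still wound (value of joint pawl above 0.6 rad and value of joint drum above 0.8 rad), for 0.1 s.
2. the drum is eased back until the jaw is fully open, the pawl still off (value of joint drum below 0.12 rad and value of joint pawl above 0.6 rad), for 0.2 s.
3. the stop is latched low, with the fingers off it (all of step 2 and value of joint stop between 0.011 and 0.017 m and contact force between the fingers and anything else below 0.5 N), for 0.3 s.
4. the plate lies wholly beyond the lowered stop (all of step 2 and value of joint stop above 0.011 m and y of plate in the frame of fixture above 0.062 m), for 0.2 s.
At the end, for the whole second after the job is handed in: The pawl is off (over 0.6 rad), the drum is back (below 0.12 rad, jaw open), the stop is up again (within 3 mm), and the plate rests flat on the base wholly beyond the stop (origin at y over 62 mm of the fixture) and alongside the fence (x below -40 mm) (all of step 2 and value of joint stop below 0.003 m and y of plate in the frame of fixture above 0.062 m and x of plate in the frame of fixture below -0.04 m and z of plate in the frame of fixture below 0.034 m and angle between plate's own z axis and vertical below 0.06 rad and linear speed of plate below 0.01 m/s); the robot touches nothing.
It fails at once if the drum runs back faster than 4 rad/s (velocity of joint drum below -4 rad/s).
It fails at once if the plate is lifted off the base or tipped (z of plate in the frame of fixture above 0.045 m or angle between plate's own z axis and vertical above 0.35 rad).
It fails at once if a bystander is disturbed (moved over 30 mm) (distance of any of block, mouse, caliper, mug from where it was at the start of the episode above 0.03 m).
It also fails if it takes over 72 s, if anything falls off the work surface, if the arm or the gripper's body presses on something with over 40 N, if the wrist force passes 120 N, or if a joint passes its speed limit or range.

## Robot

A 6-joint arm with a two-finger parallel gripper is mounted at the origin on the work surface. World frame = base frame: x ahead of the robot, y to its left, z up, the work surface at z = 0. Lengths are in m, angles in rad, forces in N, time in s.
With the tool pointing down it reaches from about 0.4 to 0.925 m from the base axis. Payload 12.5 kg.
Tool frame: the origin (TCP) lies on the centre line of the jaws, within the pads' length; the fingertips stand 19 mm ahead of it and the grasp point (between the pads) is the TCP; z points along the fingers, y is the line along which they close (so a half turn about z gives the same grasp; the last joint's range is limited). The gripper opens to 95 mm and grips with 3 to 60 N. Pads are 20 mm wide; open, the fingers measure 119 mm over their backs; the gripper's body (75 mm by 180 mm) begins 59 mm behind the grasp point.
Start: joints at [-1.245, 0.491, 1.559, -0, 1.092, -0.106], TCP at [0.262, -0.568, 0.234] pointing down, gripper open.
Joint ranges: [-3.1, 3.1], [-0.84, 2.19], [0.05, 2.79], [-1.13, 4.28], [0.06, 2.93], [-2.69, 2.69]. Speed limits (rad/s): [2.22, 2.22, 2.79, 3.14, 3.14, 3.14].

## Interface

Orientations are given as a rotation vector (axis times angle).
In Python, from workcell import * gives the robot as it stands. The module is installed in compiled form; this text tells all that it offers. Calls block until the motion is done:
- reach(position, orientation): joint-space move of the TCP to a pose.
- move_linear(position, rotation=None, vel=0.15): straight line of the TCP; rotation=None keeps the orientation; vel is the mean speed in m/s.
- move_j(angles): joint-space move.
- move_gripper(opening, force=None): finger opening in m; force is the grip in N (None keeps the last); returns when the fingers have stopped.
- dwell(seconds).
- solve_ik(position, orientation): joint angles nearest the present ones, or None.
- read_state(): the state.
- read_camera(name): name is "scene" or "side" or "wrist"; returns a dict with "frame" (480x640x3 uint8, red, green, blue), "K" (3x3 intrinsics, pixels), "xyz" and "orientation" of the camera in the world; the wrist camera has in their place "hand_eye" (4x4, takes a point from camera to tool coordinates, whose origin is the TCP and whose axes are the flange's). Camera axes: x right, y down, z forward; pixel columns grow to the right and rows downward; lengths in m; the calibration is good to about 2 mm. A picture is of the moment at which its call begins: read the wrist's pose just before it. There is no depth.
A pose or a line that the arm cannot do raises Unreachable and nothing moves.
- close_job(): hands the job in; it is judged then, once.
The state is a dict: "time_s": time; "joint_pos": joint angles; "dq": joint speeds; "tau": joint torques, N m; "position": TCP position; "tcp_rot": TCP orientation; "ft_force": force on the tool from outside, world axes, zero at the start; "ft_torque": the same for the moment, N m; "width": finger opening in m; "finger_force": force on a finger pad.
Only numpy, scipy, OpenCV 4.12 (cv2) and the standard library are available. Lean on these libraries where they do the work, as an engineer would, in place of code of your own. Each camera call takes 0.05 s, during which the arm holds its last target. There are 200 camera calls.

## Working session

There is one attempt and no reset: what is moved stays moved. The work goes in short steps, each a Python script; the robot and the scene stay as the last script left them, time stands still between calls to the robot, and variables do not carry over. Pictures are saved under pics/ and viewed, at most 10 in all, crops included, and the job is handed in when it is done.

```bash
mkdir -p pics; python3 - <<'E'
from workcell import *
import cv2,numpy as np,pickle
s=read_state();print(s['time_s'],s['position'],s['tcp_rot'],s['ft_force'],s['width'])
d={}
for n in("scene","side","wrist"):
    c=read_camera(n);d[n]=c;cv2.imwrite(f"pics/{n}0.png",c["frame"][:,:,::-1]);print(n,{k:np.round(v,4).tolist() for k,v in c.items() if k!="frame"})
pickle.dump(d,open("cams0.pkl","wb"))
E
```

```text
0.0 [ 0.26151305 -0.56739779  0.23303909] [-3.06752003e+00 -6.72749149e-01  2.33662183e-04] [0.10110361 0.25284319 0.12967972] 0.09510724906774845
scene {'K': [[573.9217, 0.0, 319.584], [0.0, 573.9217, 235.3039], [0.0, 0.0, 1.0]], 'xyz': [1.0471, -0.4232, 1.1179], 'orientation': [-2.3861, -1.0293, 0.3195]}
side {'K': [[596.6023, 0.0, 317.1845], [0.0, 596.6023, 243.2017], [0.0, 0.0, 1.0]], 'xyz': [-0.0709, 0.7563, 1.1723], 'orientation': [-0.9182, 2.5628, -0.9656]}
wrist {'K': [[411.6891, 0.0, 315.8066], [0.0, 411.6891, 242.652], [0.0, 0.0, 1.0]], 'hand_eye': [[0.002, -0.9701, -0.2425, 0.0683], [1.0, 0.002, 0.0001, 0.0004], [0.0004, -0.2425, 0.9701, -0.1519], [0.0, 0.0, 0.0, 1.0]]}
```

View pics/scene0.png

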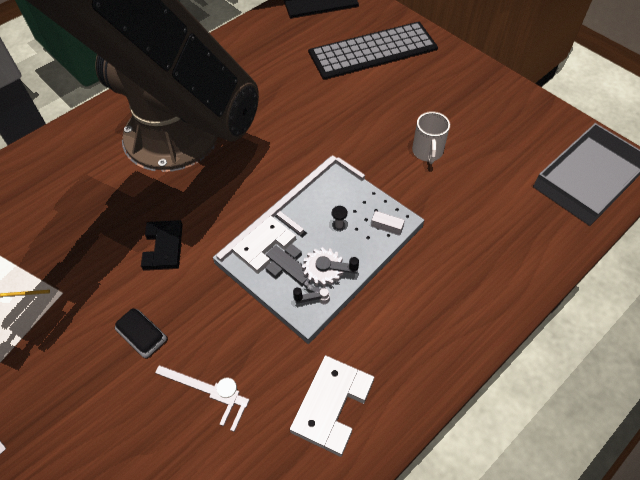

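View pics/side0.png

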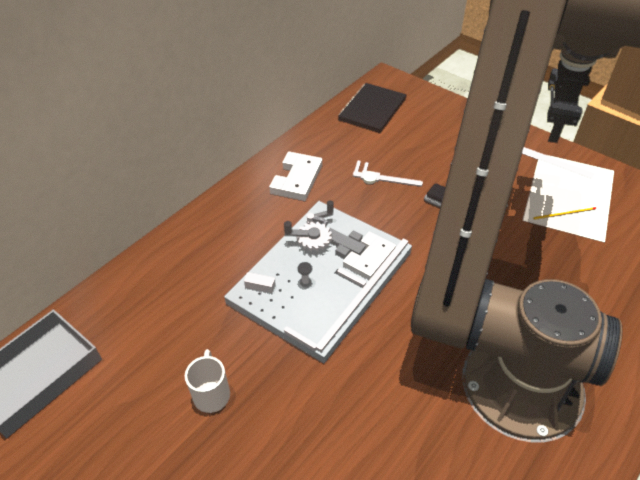

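The things like the plate: a black C at scene (163,245), to be left. A large white C lies loose at (333,403). The smaller C, at (265,245), is clamped by the jaw against the fence, so that is the one meant. Next I'll check it in a close crop.

```bash
python3 - <<'E'
import cv2,numpy as np
a=cv2.imread("pics/scene0.png")[150:350,200:440]
b=cv2.imread("pics/side0.png")[190:360,220:420]
cv2.imwrite("pics/sc_crop.png",cv2.resize(a,None,fx=3,fy=3,interpolation=cv2.INTER_CUBIC))
cv2.imwrite("pics/si_crop.png",cv2.resize(b,None,fx=3.5,fy=3.5,interpolation=cv2.INTER_CUBIC))
E
```

```text
(no output)
```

View pics/sc_crop.png

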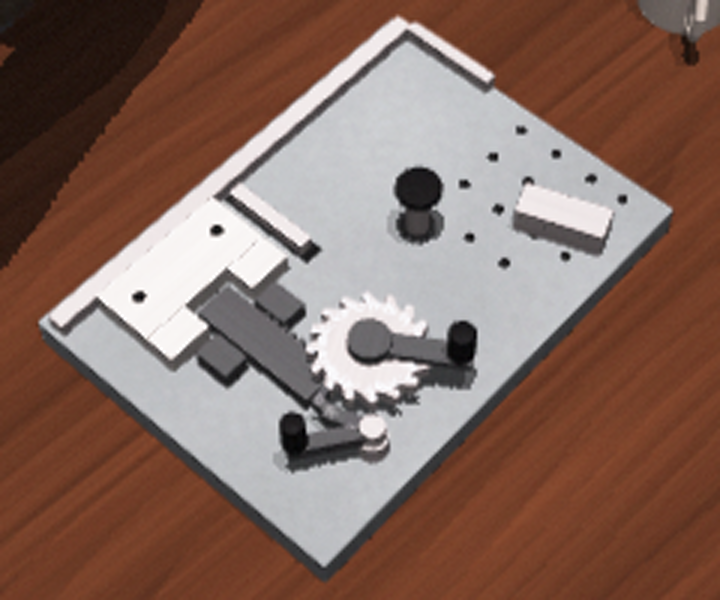

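View pics/si_crop.png

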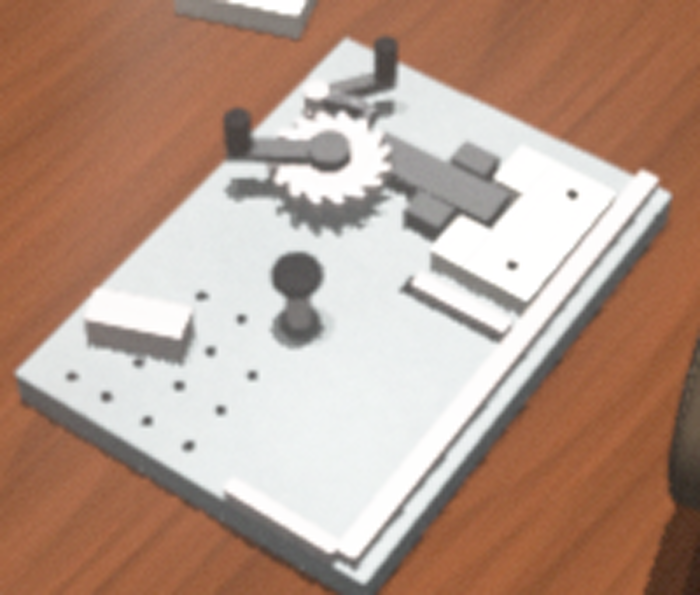

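The crops show a white C plate, flush to the fence and with the jaw nose in its mouth (crop ~(195,275)), so the choice is confirmed. The stop bar is proud, the crank post is at crop (462,330), the lug at (292,420) and the button at (419,187). Now I fit the fixture pose (x, y, yaw) from both views.

```bash
cat > h.py <<'E'
import numpy as np,cv2
from scipy.spatial.transform import Rotation as R
from scipy.optimize import least_squares
def proj(c,P):
    q=R.from_rotvec(c["orientation"]).inv().apply(np.atleast_2d(P)-c["xyz"])@np.asarray(c["K"]).T
    return q[:,:2]/q[:,2:]
def ray(c,uv,z):
    d=R.from_rotvec(c["orientation"]).apply(np.linalg.inv(c["K"])@[*uv,1]); o=np.asarray(c["xyz"])
    return o+d*(z-o[2])/d[2]
def F2W(p,P):
    P=np.atleast_2d(P);return np.c_[P[:,:2]@np.array([[np.cos(p[2]),np.sin(p[2])],[-np.sin(p[2]),np.cos(p[2])]])+p[:2],P[:,2]]
def W2F(p,P):
    P=np.atleast_2d(P);return np.c_[(P[:,:2]-p[:2])@np.array([[np.cos(p[2]),-np.sin(p[2])],[np.sin(p[2]),np.cos(p[2])]]),P[:,2]]
E
python3 - <<'E'
from h import *
import pickle
d=pickle.load(open("cams0.pkl","rb"))
sc=lambda u,v:(200+u/3,150+v/3); si=lambda u,v:(220+u/3.5,190+v/3.5)
pts=np.array([[.165,-.185,.03],[.165,.21,.03],[-.125,-.185,.03],[.03,.065,.087],[.085,-.05,.074]])
A=np.array([sc(323,570),sc(671,210),sc(40,322),sc(419,187),sc(370,338)])
B=np.array([si(349,39),si(17,373),si(670,195),si(297,272),si(329,147)])
f=lambda p:np.r_[proj(d["scene"],F2W(p,pts))-A,proj(d["side"],F2W(p,pts))-B].ravel()
w=[ray(d["scene"],a,q[2]) for a,q in zip(A,pts)]
v=w[1]-w[0];p0=[*(w[4][:2]),np.arctan2(v[1],v[0])-np.pi/2]
s=least_squares(f,p0,loss="soft_l1");p=s.x;print(p,np.degrees(p[2]));print(np.round(f(p).reshape(-1,2),1).tolist())
np.save("fix.npy",p)
for n,a,z in(("post",(sc(462,330),si(237,117)),.102),("lug",(sc(292,420),si(386,45)),.095)):
    for c,u in zip(("scene","side"),a):
        q=W2F(p,ray(d[c],u,z))[0];o=np.array([.085,-.05]) if n=="post" else np.array([.13,-.097])
        e=q[:2]-o;print(n,c,np.round(q,4),"r",np.hypot(*e).round(4),"ang",np.degrees(np.arctan2(e[1],e[0])).round(1))
# plate: corners, top z=.05
for u in((98,297),(215,198),(288,263),(174,363)):print("plate",np.round(W2F(p,ray(d["scene"],sc(*u),.05)),4))
for u in((515,390) and (188+0,0),):pass
for u in((515,185),(600,235)):print("blk",np.round(W2F(p,ray(d["scene"],sc(*u),.058)),4))
print("drum",F2W(p,[.085,-.05,.06]),"lug",F2W(p,[.1,-.13,.09]))
E
```

```text
[0.50807084 0.03355224 0.08244497] 4.7237488965050245
[[-0.5, -1.3], [0.3, -1.1], [-2.3, -0.5], [-1.1, -1.3], [-1.1, -0.6], [-1.8, -1.5], [-2.0, -0.9], [-0.2, -1.2], [-1.0, -1.3], [-0.9, -1.2]]
post scene [ 0.1414 -0.0151  0.102 ] r 0.0664 ang 31.7
post side [ 0.1357 -0.0141  0.102 ] r 0.0621 ang 35.3
lug scene [ 0.0994 -0.1405  0.095 ] r 0.0532 ang -125.1
lug side [ 0.0933 -0.139   0.095 ] r 0.0558 ang -131.2
plate [[-0.093  -0.1458  0.05  ]]
plate [[-0.0913 -0.0262  0.05  ]]
plate [[-0.0097 -0.032   0.05  ]]
plate [[-0.0121 -0.1476  0.05  ]]
blk [[0.0737 0.1293 0.058 ]]
blk [[0.1493 0.1359 0.058 ]]
drum [[ 0.59689971 -0.00927804  0.06      ]] lug [[ 0.61843689 -0.08777103  0.09      ]]
```

```bash
cat >> h.py <<'E'
from workcell import *
p=np.load("fix.npy")
def down(a): # tool down, tool x at fixture angle a (deg)
    y=np.radians(a)+p[2]; return np.pi*np.array([np.cos(y/2),np.sin(y/2),0])
def W(x,y,ztip): return F2W(p,[x,y,ztip+.019])[0]  # fixture xy, fingertip height
def st(t=""):
    s=read_state();print(t,round(s["time_s"],1),"tip",np.round(W2F(p,s["position"])[0]-[0,0,.019],4),"F",np.round(s["ft_force"],1));return s
def snap(n):
    c=read_camera("scene");cv2.imwrite(f"pics/{n}.png",cv2.resize(c["frame"][150:350,200:440,::-1],None,fx=3,fy=3,interpolation=cv2.INTER_CUBIC))
E
cat > s1.py <<'E'
from h import *
def tgt(q,off,z):
    a=np.radians(-130)+q; t=np.array([-np.sin(a),np.cos(a)])
    return W(*(np.array([.13,-.097])+.055*np.array([np.cos(a),np.sin(a)])-off*t),z)
o=down(-18.5)
move_gripper(0)
reach(tgt(0,.034,.17),o); move_linear(tgt(0,.034,.077),vel=.12); st("down")
for q in(0,.2,.4,.55,.68): move_linear(tgt(q,.019,.077),vel=.06); st(q)
move_linear(tgt(.5,.03,.077),vel=.1); move_linear(tgt(.5,.03,.17),vel=.2); s=st("up")
snap("after1")
E
python3 s1.py
```

```text
down 4.7 tip [ 0.0689 -0.1174  0.0776] F [1.  0.5 0.1]
0 5.1 tip [ 0.0801 -0.127   0.077 ] F [-2.4  1.   1.5]
0.2 5.5 tip [ 0.0864 -0.1363  0.0768] F [-5.9  2.   2.3]
0.4 5.8 tip [ 0.0961 -0.1443  0.077 ] F [-0.6  1.3  0.2]
0.55 6.1 tip [ 0.1034 -0.1488  0.0769] F [ 1.1 -0.2 -0.4]
0.68 6.4 tip [ 0.1093 -0.1513  0.0767] F [-6.6  1.1  3.3]
up 7.3 tip [ 0.0896 -0.145   0.1692] F [ 0.3  0.6 -0.4]
```

View pics/after1.png

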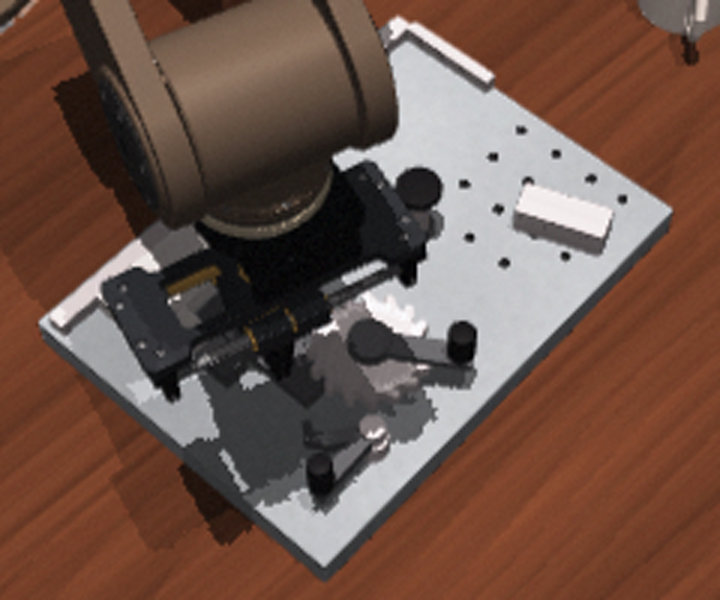

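The lug has swung to crop (320,462), near the -87° direction, so the pawl looks off. I'll check that numerically, then ease the crank back.

```bash
cat > s2.py <<'E'
from h import *
import pickle
d=pickle.load(open("cams0.pkl","rb"))
e=W2F(p,ray(d["scene"],(200+320/3,150+461/3),.095))[0][:2]-[.13,-.097];a=np.degrees(np.arctan2(e[1],e[0]));print("lug r",np.hypot(*e),"pawl",np.radians(a+130))
assert np.radians(a+130)>.6
def tgt(q,off,z):
    a=np.radians(96)-q; t=np.array([-np.sin(a),np.cos(a)])
    return W(*(np.array([.085,-.05])+.065*np.array([np.cos(a),np.sin(a)])-off*t),z)
move_linear(tgt(1.1,.036,.17),down(-25),vel=.15); move_linear(tgt(1.1,.036,.079),vel=.12); st("down")
for q in(1.05,.8,.6,.4,.2,.06,0): move_linear(tgt(q,.020,.079),vel=.05); st(q)
E
python3 s2.py
```

```text
lug r 0.05339796102954198 pawl 0.7728349630199332
down 9.3 tip [ 0.1595 -0.045   0.0797] F [ 0.1 -0.1  0.3]
1.05 9.8 tip [ 0.1492 -0.0278  0.0791] F [ 0.2 -0.1 -0.1]
0.8 10.3 tip [ 0.1418 -0.0124  0.079 ] F [-0.4 -0.3  1.3]
0.6 10.7 tip [ 0.1332 -0.0019  0.0791] F [-0.4 -0.1  1.1]
0.4 11.1 tip [0.1227 0.0068 0.079 ] F [-0.4 -0.4  0.3]
0.2 11.6 tip [0.1107 0.0131 0.079 ] F [ 0.3 -0.3  0.4]
0.06 11.9 tip [0.1016 0.0161 0.079 ] F [0.3 0.7 0. ]
0 12.2 tip [0.0994 0.0165 0.0793] F [ 7.9 -1.9 -3.7]
```

```bash
python3 - <<'E'
from h import *
x=read_state()["position"]
move_linear(x+[.012,0,0],vel=.05);move_linear(x+[.012,0,.09],vel=.2);move_linear(W(.04,.14,.17),vel=.3);st()
snap("after2")
E
```

```text
13.8 tip [0.0396 0.1403 0.1691] F [ 0.2 -0.3 -0.5]
```

View pics/after2.png

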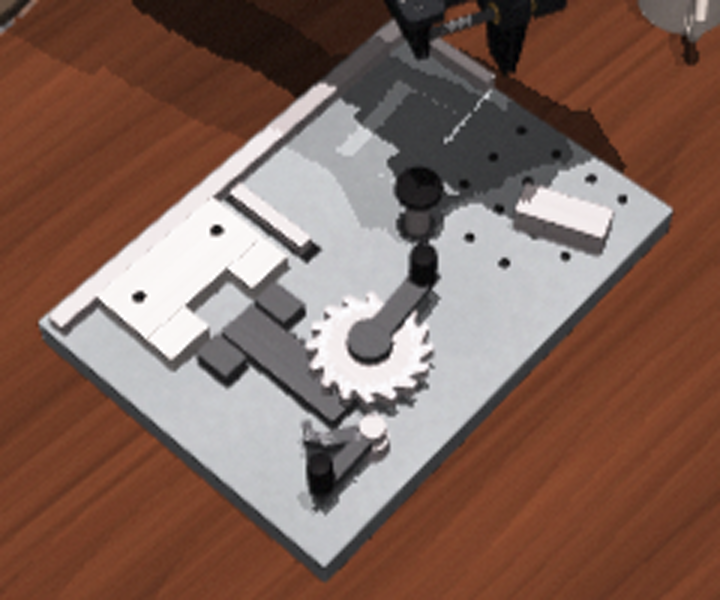

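The crank post is now at crop (424,252), the jaw nose has backed out to (240,325), and the pawl is still off with its lug at (320,465). I'll check the drum angle, then press the button while watching the force.

```bash
cat > press.py <<'E'
from h import *
def press():
    move_linear(W(.03,.065,.105),down(-25),vel=.15); st("over")
    z=.088; move_linear(W(.03,.065,z),vel=.08)
    F=0
    while z>.0605:
        z-=.003 if z>.067 else .001
        move_linear(W(.03,.065,z),vel=.03); s=st(f"{z:.3f}")
        if s["ft_force"][2]>16 and z<.07: break
    move_linear(W(.03,.065,.105),vel=.04); dwell(.4); st("up")
E
python3 - <<'E'
from press import *
import pickle
d=pickle.load(open("cams0.pkl","rb"))
e=W2F(p,ray(d["scene"],(200+424/3,150+251/3),.102))[0][:2]-[.085,-.05];q=np.radians(96)-np.arctan2(e[1],e[0]);print("r",np.hypot(*e),"q",q)
assert q<.15
press(); move_linear(W(.04,.14,.17),vel=.3); snap("after3")
E
```

```text
r 0.06662674552623762 q 0.02536372408492449
over 14.7 tip [0.0304 0.065  0.1054] F [0.2 0.  0.9]
0.085 15.3 tip [0.0303 0.0653 0.0854] F [-0.1  3.   5.4]
0.082 15.5 tip [0.0303 0.0652 0.0823] F [0.2 3.9 6. ]
0.079 15.8 tip [0.0303 0.0652 0.0793] F [1.3 4.6 5.8]
0.076 16.0 tip [0.0303 0.0652 0.0764] F [-1.   4.1  7.2]
0.073 16.3 tip [0.0303 0.0652 0.0734] F [0.5 4.9 7.7]
0.070 16.5 tip [0.0303 0.0652 0.0704] F [0.4 3.4 7.2]
0.067 16.8 tip [0.0302 0.0651 0.0674] F [1.  3.3 7.4]
0.066 17.0 tip [0.0302 0.0652 0.0665] F [-0.2  3.9  7.3]
0.065 17.3 tip [0.0303 0.0652 0.0655] F [-0.5  2.4  7.9]
0.064 17.5 tip [0.0303 0.0652 0.0645] F [0.3 4.  6.9]
0.063 17.8 tip [0.0302 0.0651 0.0635] F [0.1 4.3 8.6]
0.062 18.0 tip [0.0303 0.0652 0.0632] F [-1.7  4.2 17. ]
up 19.6 tip [0.03  0.065 0.105] F [-0.9  0.1 -0.4]
```

View pics/after3.png

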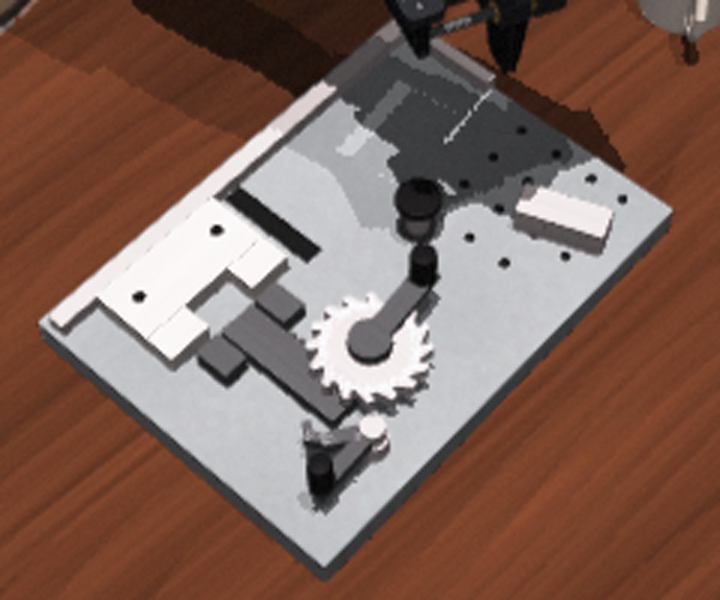

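The bar slot is now dark at crop (275,222), so the stop is latched low. Next I slide the plate with two spread fingers against its rear edge.

```bash
python3 - <<'E'
from h import *
x=-.057
move_gripper(.04); print(read_state()["width"])
q=None
for a in(-90,90):
    o=down(a)
    if all(solve_ik(W(x,y,z),o) is not None for y,z in((-.175,.15),(-.175,.035),(.007,.035))): print("a",a);break
move_linear(W(.03,.0,.17),vel=.3)
reach(W(x,-.175,.15),o); move_linear(W(x,-.175,.035),vel=.12); st("down")
for y in(-.15,-.1,-.05,-.02,.006): move_linear(W(x,y,.035),vel=.05); st(y)
move_linear(W(x,-.002,.035),vel=.05); move_linear(W(x,-.002,.15),vel=.2); 
move_linear(W(.04,.14,.17),vel=.3);st("away"); snap("after4")
E
```

```text
0.039774478612732055
a 90
down 24.8 tip [-0.0568 -0.1751  0.0355] F [ 0.2 -1.1 -0.6]
-0.15 25.4 tip [-0.0571 -0.1497  0.035 ] F [-0.  -0.7 -0.7]
-0.1 26.6 tip [-0.057  -0.1001  0.035 ] F [-0.2 -0.6  0.6]
-0.05 27.7 tip [-0.0571 -0.05    0.035 ] F [ 0.2 -0.  -0.3]
-0.02 28.5 tip [-0.057  -0.0198  0.035 ] F [ 0.2  0.1 -0.5]
0.006 29.2 tip [-0.0571  0.0063  0.035 ] F [-0.7  1.3  0.2]
away 30.9 tip [0.0389 0.1394 0.1687] F [-0.  -0.7 -0.5]
```

View pics/after4.png

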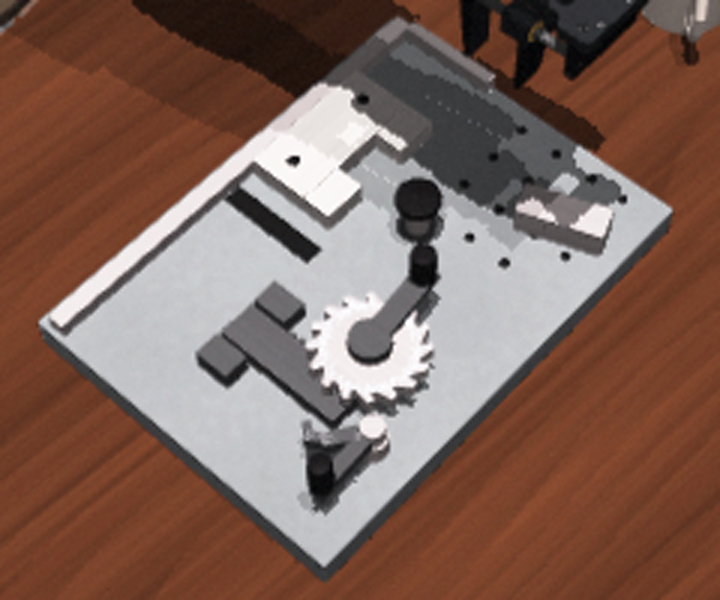

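The plate lies beyond the dark slot with clear base between, its rear edge running crop (257,163)–(332,215). I'll verify that edge in the fixture frame, then press again.

```bash
sed -i 's/down(-25)/down(90)/' press.py; python3 - <<'E'
from press import *
import pickle
d=pickle.load(open("cams0.pkl","rb"))
e=[W2F(p,ray(d["scene"],(200+u/3,150+v/3),.05))[0] for u,v in((257,163),(332,215))];print(np.round(e,4))
assert min(q[1] for q in e)>.006
move_gripper(0); press(); move_linear(W(.04,.14,.2),vel=.3); st(); snap("after5")
E
```

```text
[[-0.0903  0.0185  0.05  ]
 [-0.0146  0.0213  0.05  ]]
over 32.6 tip [0.0303 0.0653 0.1054] F [1.2 0.  0.1]
0.085 33.2 tip [0.03   0.0651 0.0851] F [-0.2 -0.6 -0.6]
0.082 33.5 tip [0.0299 0.065  0.0819] F [-0.6  0.8 -0.1]
0.079 33.7 tip [0.0299 0.065  0.0788] F [ 0.6 -0.9 -1.4]
0.076 34.0 tip [0.0299 0.065  0.0758] F [ 0.2 -0.7 -0.4]
0.073 34.2 tip [0.0303 0.065  0.0732] F [-1.   0.7  5.5]
0.070 34.5 tip [0.0303 0.065  0.0703] F [-0.2  0.7  5.4]
0.067 34.7 tip [0.0303 0.065  0.0674] F [-0.3 -0.2  6.7]
0.066 35.0 tip [0.0303 0.065  0.0665] F [ 0.3 -0.   7.5]
0.065 35.2 tip [0.0303 0.065  0.0655] F [-1.7  0.6  6.9]
0.064 35.5 tip [0.0303 0.065  0.0645] F [-0.4  0.8  7.9]
0.063 35.7 tip [0.0303 0.065  0.0636] F [ 0.3 -0.1  8.5]
0.062 36.0 tip [0.0303 0.0651 0.0632] F [-2.4  1.  16.1]
up 37.6 tip [0.03   0.065  0.1049] F [-0.1 -0.1  0.8]
 38.1 tip [0.0397 0.1402 0.2   ] F [-1.2 -0.8 -0.4]
```

View pics/after5.png

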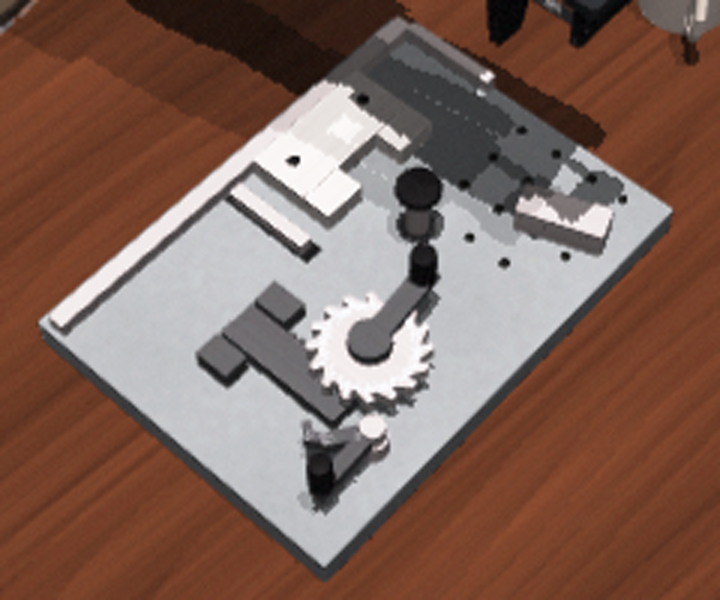

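The stop bar has popped up behind the plate at crop (270,215). The pawl is still off, the jaw is open, and the block hasn't moved.

```bash
python3 -c "
from workcell import *
print(close_job())"
```

```text
the job is handed in; nothing more can be done
None
```

I handed the job in at about 38 s of the 72 s allowed: the pawl is off, the jaw is open, the plate lies beyond the stop against the fence, and the stop is up again behind it; the hand-in call returned no verdict.

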